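Fetch the shaving bowl from behind the bottles

ROBOT

A 7-joint arm with a two-finger parallel gripper is mounted at the origin on the work surface. World frame = base frame: x ahead of the robot, y to its left, z up, the work surface at z = 0. Lengths are in m, angles in rad, forces in N, time in s.
With the tool pointing down it reaches from about 0.35 to 0.9 m from the base axis. Payload 8.1 kg.
Tool frame: the origin (TCP) lies at the very end of the fingers, on their centre line; the grasp point (between the pads) lies 19 mm behind it; z points along the fingers, y is the line along which they close (so a half turn about z gives the same grasp; the last joint's range is limited). The gripper opens to 85 mm and grips with 20 to 120 N. Pads are 22 mm wide; open, the fingers measure 114 mm over their backs; the gripper's body (76 mm by 85 mm) begins 54 mm behind the grasp point. The pads swing forward as they close: fully open they stand 13 mm farther back than shut.
Start: joints at [-1.257, 0.434, 0.025, 1.573, -0.012, 1.134, -0.075], TCP at [0.253, 0.571, 0.231] pointing down, gripper open.
Joint ranges: [-2.62, 2.62], [-0.44, 2.09], [-1.27, 1.32], [0.08, 2.57], [-1.32, 4.46], [0.12, 2], [-2.74, 2.74]. Speed limits (rad/s): [2.22, 2.22, 3.01, 3.01, 3.14, 3.14, 3.14].

INTERFACE

Orientations are given as a unit quaternion [x, y, z, w].
In Python, from bench import robot, vision gives the robot as it stands.
- The arm moves only by the shell command python3 -m inch 'ROWS' [FORCE]. ROWS is a JSON object whose one key "increments" holds one flat list of numbers, 7 for each row, row after row: the shift along the world's x, y, z in mm, then the turn, a rotation vector about the world's x, y, z in degrees, then the closure, from 0 (fully open) to 1 (shut). A call has 1 to 5 rows; each row shifts and turns the commanded pose from where the row before left it; what a row does not reach is not made up. A row lasts 1/8 s, in which the tool goes at most 62.5 mm and 10.7 degrees, less where a joint would pass 70% of its speed; a pose out of reach is approached as far as the arm can. A call is refused whole if a number of a shift passes 62.5 or a number of a turn 10.7, either way. A call with a gripper value outside its range is refused whole. The fingers move at their own pace and stop on an object; FORCE is the grip in N (left out, the last holds). Time passes only in rows, so rows that do not move let the fingers close. It gives the time, the measured TCP pose, the force, the opening and the grip force at its end, in the units of the state.
- robot.get_obs(): the state, without advancing time (a new reading comes with each control period).
- vision.get_image(name): name is "scene" or "top"; returns (picture, depth): 420x560x3 uint8, red, green, blue; 420x560 float32, m along the optical axis (not along the pixel's ray), 0 where there is no reading.
- vision.calibration(name): a dict with "fov_y" (degrees; the focal length in pixels is half the picture's height over the tangent of half this angle, whatever the lens; pixels are square), "cx", "cy" (the principal point, pixels), "R" (3x3) and "t" (3): a world point X has camera coordinates R X + t. Camera axes: x right, y down, z forward; pixel columns grow to the right and rows downward; lengths in m; the calibration is good to about 2 mm. A picture is of the moment at which its call begins. calibration takes no time and is no camera call.
- robot.sign_off(): hands the job in; it is judged then, once.
The state is a dict: "clock": time; "qpos": joint angles; "dq": joint speeds; "effort": joint torques, N m; "tcp_pos": TCP position; "tcp_rot": TCP orientation; "contact_force": force on the tool from outside, world axes, zero at the start; "torque": the same for the moment, N m; "width": finger opening in m; "finger_force": force on a finger pad.
Only numpy, scipy, OpenCV 4.12 (cv2) and the standard library are available. Lean on these libraries where they do the work, as an engineer would, in place of code of your own. Each camera call takes 0.05 s, during which the arm holds its last target. There are 200 camera calls.

TASK

The shaving bowl is hemmed in behind the bottle, the jar and the flask on the bathroom ledge: first move all three onto the light wooden tray at the side, so that they stand there together, then take the bowl out and set it in the middle of the cork mat while they wait. Then put the bottle, the jar and the flask back, each standing centred on the very coaster it came from. Keep everything upright and do not disturb the hare ornament.

Things in the scene. Friction and masses are not known exactly. Their poses are not given: they have to be found in the camera images.
- bottle: loose amber glass bottle, upright, 150 mm tall, mass about 0.22 kg: round body 52 mm across up to 100 mm, tapering shoulder, and a black round cap 28 mm across from 116 to 150 mm above its underside. Origin: centre of its underside, z up
- jar: loose round white ceramic jar, upright, 115 mm tall, about 0.28 kg: body 60 mm across up to 85 mm, steel lid fixed on, 62 mm across, from 85 to 115 mm. Origin: centre of its underside, z up
- flask: loose square grey plastic flask, upright, 138 mm tall, about 0.20 kg: body 48 x 48 mm (sides along its x and y) up to 98 mm, white round cap 34 mm across from 98 to 138 mm. Origin: centre of its underside, z up
- bowl: loose small round turned-wood shaving bowl with a white soap disc in it, solid, 34 mm tall, 60 mm across at the rim and over most of its height (44 mm at the foot), about 0.12 kg. It stands directly on the ledge, at the side away from the robot, behind and between the three others. Origin: centre of its underside, z up
- coaster_a: one of three identical round dark-wood coasters on the ledge, 68 mm across, 6 mm thick, fixed; origin at the centre of its underside, top face 6 mm above it. At the start exactly one of bottle, jar and flask stands centred on each coaster, any of them on any coaster. This one is at the middle of the ledge's near edge
- coaster_b: one of three identical round dark-wood coasters on the ledge, 68 mm across, 6 mm thick, fixed; origin at the centre of its underside, top face 6 mm above it. At the start exactly one of bottle, jar and flask stands centred on each coaster, any of them on any coaster. This one is at the left (+y) end of the ledge
- coaster_c: one of three identical round dark-wood coasters on the ledge, 68 mm across, 6 mm thick, fixed; origin at the centre of its underside, top face 6 mm above it. At the start exactly one of bottle, jar and flask stands centred on each coaster, any of them on any coaster. This one is at the right (-y) end of the ledge
- tray: fixed light wooden tray for setting things aside, 320 mm (its x) by 130 mm (its y), rim 20 mm high, walls 6 mm, inner floor about 6 mm above the work surface. Lies left or right of the ledge, its long side roughly along world x. Origin: centre of its underside
- mat: fixed round cork mat, 110 mm across, 6 mm thick, on the work surface on the other side of the ledge from the tray. Origin: centre of its underside, top face 6 mm above it
- hare: dark bronze-coloured hare ornament on a flat base, about 50 mm (its x) by 125 mm (its y), 97 mm high, loose, 0.9 kg, between the robot and the ledge; a bystander to be left alone. The ledge that the job is about is a fixed cream-painted board 190 x 260 x 14 mm lying on the work surface. Origin: centre of the base's underside
Things that resemble listed ones, but are neither listed nor needed, are in the scene too. Leave any green, purple or red look-alike of the jar alone.

How it is judged:
On the way, in this order (a step that is already met when the one before it is completed fails the run):
1. bottle, jar and flask all stand on the tray at once, released (x of bottle in the frame of tray between -0.15 and 0.15 m and y of bottle in the frame of tray between -0.06 and 0.06 m and z of each of bottle, jar, flask in the frame of tray below 0.012 m and angle between each of bottle, jar, flask's own z axis and vertical below 0.12 rad and contact force between each of bottle, jar, flask and the fingers below 0.2 N and x of jar in the frame of tray between -0.15 and 0.15 m and y of jar in the frame of tray between -0.06 and 0.06 m and x of flask in the frame of tray between -0.15 and 0.15 m and y of flask in the frame of tray between -0.06 and 0.06 m), for 0.2 s.
2. the bowl stands on the middle of the cork mat, released, while the three still stand on the tray (all of step 1 and horizontal distance between bowl and mat below 0.015 m and z of bowl in the frame of mat below 0.012 m and angle between bowl's own z axis and vertical below 0.12 rad and contact force between bowl and the fingers below 0.2 N), for 0.2 s.
At the end, for the whole second after the job is handed in: bottle, jar and flask each stand upright, released and at rest within 15 mm of where they stood at the start (each on its own coaster), and the bowl stands upright, released and at rest on the cork mat within 15 mm of its centre (horizontal distance between bowl and mat below 0.015 m and z of bowl in the frame of mat below 0.012 m and angle between each of bowl, bottle, jar, flask's own z axis and vertical below 0.12 rad and contact force between each of bowl, bottle, jar, flask and the fingers below 0.2 N and linear speed of each of bowl, bottle, jar, flask below 0.02 m/s and distance of each of bottle, jar, flask from where it was at the start of the episode below 0.015 m); the robot touches nothing.
It fails at once if one of the bottle, jar, flask or bowl is tipped over (more than 35 degrees) (angle between any of bottle, jar, flask, bowl's own z axis and vertical above 0.6 rad).
It fails at once if the hare ornament is pushed more than 15 mm from its place or tipped (distance of hare from where it was at the start of the episode above 0.015 m or angle between hare's own z axis and vertical above 0.4 rad).
It also fails if it takes over 147 s, if anything falls off the work surface, if the arm or the gripper's body presses on something with over 40 N, if the wrist force passes 120 N, or if a joint passes its speed limit or range.

## Working session

There is one attempt and no reset: what is moved stays moved. The work goes in short steps, Python scripts to look and compute and a shell command to move; the robot and the scene stay as the last step left them, time stands still between calls to the robot, and variables do not carry over. Pictures are saved under pics/ and viewed, at most 14 in all, crops included, and the job is handed in when it is done.

```bash
mkdir -p pics; ls
python3 - <<'E'
from bench import robot, vision
import cv2,numpy as np
for n in("scene","top"):
    im,d=vision.get_image(n); cv2.imwrite(f"pics/{n}0.png",im[:,:,::-1]); np.savez(f"/tmp/{n}0.npz",im=im,d=d)
    c=vision.calibration(n); print(n,{k:np.round(v,4).tolist() for k,v in c.items()})
o=robot.get_obs(); print({k:np.round(v,4).tolist() for k,v in o.items()})
E
```

```text
pics
scene {'fov_y': 56.2626, 'cx': 276.29, 'cy': 206.1071, 'R': [[0.6847, 0.7287, 0.0103], [0.5697, -0.5264, -0.6311], [-0.4545, 0.438, -0.7756]], 't': [-0.3558, -0.286, 1.0943]}
top {'fov_y': 45.1473, 'cx': 274.0788, 'cy': 205.4987, 'R': [[0.0155, -0.9999, -0.0005], [-0.9955, -0.0154, -0.0939], [0.0939, 0.002, -0.9956]], 't': [-0.009, 0.5717, 1.3124]}
{'clock': 0.1, 'qpos': [-1.2566, 0.4351, 0.025, 1.574, -0.0116, 1.134, -0.0751], 'dq': [-0.0004, 0.001, -0.0004, -0.0021, -0.0001, 0.0012, 0.0009], 'effort': [0.0038, -67.1754, 1.0287, -31.6894, 0.0159, 0.0075, -0.0], 'tcp_pos': [0.2529, 0.571, 0.2306], 'tcp_rot': [0.2069, 0.9784, -0.0007, -0.0001], 'contact_force': [0.0312, -0.1926, 0.5462], 'torque': [0.0224, -0.0107, -0.0163], 'finger_force': 0.0, 'width': 0.0853}
```

View pics/scene0.png

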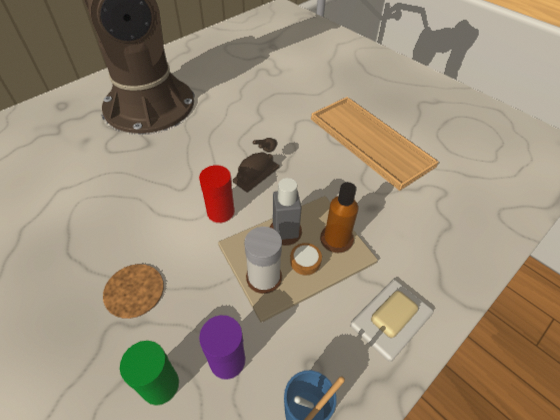

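View pics/top0.png

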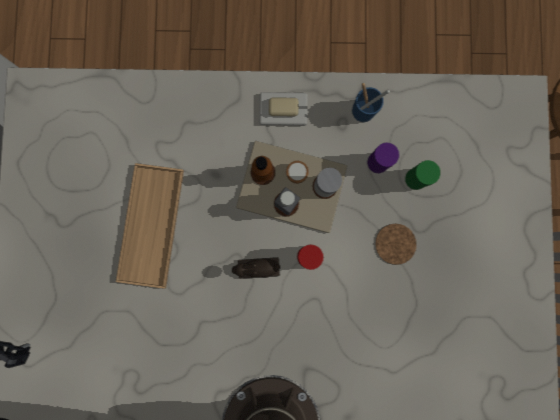

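The scene view shows the flask at (287,210), the bottle at (342,215), the jar at (264,260) and the bowl at (306,258). In the top view the tray is on the left (+y) at (150,226) and the mat on the right at (396,244). The flask is on coaster a, the bottle on b and the jar on c.

```bash
cat > h.py <<'E'
import numpy as np,cv2
from bench import robot,vision
def cal(n):
    c=vision.calibration(n); return 210/np.tan(np.radians(c["fov_y"])/2),c["cx"],c["cy"],np.array(c["R"]),np.array(c["t"])
def cloud(n,d):
    f,cx,cy,R,t=cal(n); v,u=np.mgrid[:420,:560]
    P=np.stack([(u-cx)/f*d,(v-cy)/f*d,d],-1)
    return (P-t)@R
def ray(n,u,v,z):
    f,cx,cy,R,t=cal(n); D=np.array([(u-cx)/f,(v-cy)/f,1])@R; C=-R.T@t
    return C+D*(z-C[2])/D[2]
def proj(n,X):
    f,cx,cy,R,t=cal(n); p=R@np.array(X)+t; return f*p[0]/p[2]+cx,f*p[1]/p[2]+cy
def topc(n,d,z,box,tol=.006):
    """min enclosing circle of the surface at height z in window"""
    P=cloud(n,d); m=(d>0)&(abs(P[...,2]-z)<tol)&(P[...,0]>box[0])&(P[...,0]<box[1])&(P[...,1]>box[2])&(P[...,1]<box[3])
    if m.sum()<5: return None
    k,l,s,c=cv2.connectedComponentsWithStats(m.astype(np.uint8)); i=1+np.argmax(s[1:,4]); Q=P[l==i]
    (x,y),r=cv2.minEnclosingCircle((Q[:,:2]*1000).astype(np.float32)); 
    return np.round([x,y,r*2,Q[:,0].mean()*1e3,Q[:,1].mean()*1e3,np.median(Q[:,2])*1e3,len(Q)],1)
E
python3 - <<'E'
from h import *
px={'bottle':(262,161,.17),'jar':(329,176,.135),'flask':(288,199,.158),'bowl':(298,172,.048),'mat':(396,244,.006)}
D={n:np.load(f"/tmp/{n}0.npz") for n in("scene","top")}
for k,(u,v,z) in px.items():
    p=ray("top",u,v,z); b=(p[0]-.05,p[0]+.05,p[1]-.05,p[1]+.05)
    if k=='mat': b=(p[0]-.08,p[0]+.08,p[1]-.08,p[1]+.08)
    for n in D: print(k,n,np.round(p*1e3),topc(n,D[n]['d'],z,b,.003 if k=='mat' else .006))
im=D['top']['im']; hsv=cv2.cvtColor(im,cv2.COLOR_RGB2HSV)
# flat things by saturation mask
S=hsv[...,1]; print("S tray,table,ledge,mat",[S[v,u] for u,v in((150,226),(90,120),(310,210),(396,244))])
def big(m,x0,x1,y0,y1):
    w=np.zeros_like(m);w[y0:y1,x0:x1]=m[y0:y1,x0:x1]
    c=max(cv2.findContours(w,0,2)[0],key=cv2.contourArea);return c
m=((S>70)*255).astype(np.uint8)
c=big(m,100,200,150,300); q=cv2.boxPoints(cv2.minAreaRect(c)); 
Q=np.array([ray("top",*p,.02)[:2] for p in q])*1e3; print("tray corners",np.round(Q),np.round(Q.mean(0)),[round(np.linalg.norm(Q[i]-Q[i-1])) for i in(0,1)])
c=big(m,360,440,210,280); (u,v),r=cv2.minEnclosingCircle(c); e=cv2.fitEllipse(c);print("mat",u,v,r,e,np.round(ray("top",*e[0],.006)*1e3,1))
P=cloud("top",D['top']['d']);m=(P[...,2]>.02)&(P[...,2]<.12)
for nm,(u,v,w,h) in {'hare':(232,245,52,40),'red':(290,240,40,35)}.items():
    Q=P[v:v+h,u:u+w][m[v:v+h,u:u+w]]*1e3; print(nm,np.round(Q.min(0)),np.round(Q.max(0)))
m=(abs(P[...,2]-.014)<.004)&(S>25);w=np.zeros((420,560),np.uint8);w[135:240,230:350]=m[135:240,230:350]*255
q=cv2.boxPoints(cv2.minAreaRect(np.argwhere(w)[:,::-1].astype(np.float32)));print("ledge",np.round([ray("top",*p,.014)[:2]*1e3 for p in q]))
E
```

```text
bottle scene [665.  30. 170.] [662.1  32.6  29.5 663.5  31.8 167.8 167. ]
bottle top [665.  30. 170.] [661.9  31.6  27.5 661.6  31.6 170.6 103. ]
jar scene [ 636. -134.  135.] [ 628.1 -133.9   62.9  629.2 -135.2  133.2  951. ]
jar top [ 636. -134.  135.] [ 627.1 -135.3   62.4  626.8 -135.   136.   486. ]
flask scene [576. -33. 158.] [579.5 -29.8  37.2 580.3 -32.6 156.  232. ]
flask top [576. -33. 158.] [578.9 -32.1  33.9 578.5 -32.2 158.6 151. ]
bowl scene [659. -62.  48.] [662.2 -58.1  61.4 663.2 -60.1  46.5 698. ]
bowl top [659. -62.  48.] [660.6 -59.6  59.1 660.6 -60.   49.5 368. ]
mat scene [ 475. -328.    6.] [ 477.5 -326.2  110.3  479.7 -328.4    4.6 2217. ]
mat top [ 475. -328.    6.] [ 477.8 -328.6  158.5  475.9 -328.2    6.1 1007. ]
S tray,table,ledge,mat [np.uint8(104), np.uint8(21), np.uint8(51), np.uint8(115)]
tray corners [[365. 414.]
 [685. 379.]
 [666. 244.]
 [347. 283.]] [516. 330.] [133, 322]
mat 395.2893981933594 243.7411651611328 20.680543899536133 ((395.421875, 243.6125030517578), (39.527610778808594, 40.63753890991211), 131.00875854492188) [ 476.4 -326.1    6. ]
hare [384. -18.  20.] [433. 104. 103.]
red [ 409. -123.   24.] [470. -62. 120.]
ledge [[ 565.  102.]
 [ 751.   57.]
 [ 686. -197.]
 [ 502. -149.]]
```

Both cameras agree within about 3 mm, and every size and height matches its spec. World positions in mm:

| Item | x | y |
|---|---|---|
| bottle | 662 | 32 |
| jar | 627 | -135 |
| flask | 579 | -32 |
| bowl | 661 | -59.5 |
| mat | 477 | -327 |
| tray centre | 516 | 330 |

I'll pick all three by cap or lid without changing the tool yaw. First I move above the bottle.

```bash
python3 -m inch '{"increments":[15,-20,0,0,0,0,0, 31,-42,0,0,0,0,0, 34,-44,0,0,0,0,0, 34,-44,0,0,0,0,0, 34,-44,0,0,0,0,0]}' 60 && python3 -m inch '{"increments":[34,-44,0,0,0,0,0, 34,-44,0,0,0,0,0, 34,-44,0,0,0,0,0, 34,-44,0,0,0,0,0, 34,-44,0,0,0,0,0]}' && python3 -m inch '{"increments":[34,-44,0,0,0,0,0, 31,-42,0,0,0,0,0, 26,-39,0,0,0,0,0, 0,0,0,0,0,0,0, 0,0,0,0,0,0,0]}'
```

```text
clock: 0.72
tcp_pos: [0.4024, 0.3746, 0.2313]
tcp_rot: [0.207, 0.978, -0.0, 0.0]
contact_force: [1.2, 0.6, 0.6]
width: 0.0851
finger_force: 0.0
clock: 1.35
tcp_pos: [0.5717, 0.1546, 0.2313]
tcp_rot: [0.207, 0.978, -0.0, -0.0]
contact_force: [0.3, 0.1, -0.3]
width: 0.0855
finger_force: 0.0
clock: 1.98
tcp_pos: [0.6614, 0.0319, 0.231]
tcp_rot: [0.207, 0.978, 0.0, -0.0]
contact_force: [-0.1, 1.0, 0.2]
width: 0.0853
finger_force: 0.0
```

```bash
python3 -m inch '{"increments":[0.5,0,-30,0,0,0,0, 0,0,-35,0,0,0,0, 0,0,-22,0,0,0,0, 0,0,-10,0,0,0,0, 0,0,0,0,0,0,0]}' && python3 -m inch '{"increments":[0,0,0,0,0,0,0.5, 0,0,0,0,0,0,1, 0,0,0,0,0,0,1, 0,0,0,0,0,0,1, 0,0,0,0,0,0,1]}' && python3 -m inch '{"increments":[0,0,0,0,0,0,1, 0,0,10,0,0,0,1, 0,0,20,0,0,0,1, 0,0,20,0,0,0,1, 0,0,0,0,0,0,1]}'
```

```text
clock: 2.6
tcp_pos: [0.6621, 0.0333, 0.1342]
tcp_rot: [0.206, 0.978, 0.0, -0.0]
contact_force: [0.5, -1.2, 0.1]
width: 0.0856
finger_force: 0.0
clock: 3.22
tcp_pos: [0.663, 0.0326, 0.135]
tcp_rot: [0.207, 0.978, 0.0, 0.001]
contact_force: [0.4, 0.1, 6.3]
width: 0.0264
finger_force: 59.1
clock: 3.85
tcp_pos: [0.6633, 0.0324, 0.1858]
tcp_rot: [0.207, 0.978, 0.0, 0.001]
contact_force: [0.1, 0.4, -2.4]
width: 0.0266
finger_force: 59.2
```

```bash
python3 -m inch '{"increments":[-2,14,0,0,0,0,1, -6,34,0,0,0,0,1, -7,42,0,0,0,0,1, -7,42,0,0,0,0,1, -7,42,0,0,0,0,1]}' && python3 -m inch '{"increments":[-7,42,0,0,0,0,1, -6,36,0,0,0,0,1, -4,22,0,0,0,0,1, -2,12,0,0,0,0,1, 0,0,0,0,0,0,1]}' && python3 -m inch '{"increments":[0,0,-20,0,0,0,1, 0,0,-20,0,0,0,1, 0,0,-12,0,0,0,1, 0,0,-7,0,0,0,1, 0,0,-2,0,0,0,1]}' && python3 -m inch '{"increments":[0,0,-2,0,0,0,1, 0,0,-1,0,0,0,1, 0,0,0,0,0,0,1]}'
```

```text
clock: 4.47
tcp_pos: [0.632, 0.209, 0.183]
tcp_rot: [0.206, 0.978, -0.0, -0.001]
contact_force: [0.2, -0.0, -2.7]
width: 0.0265
finger_force: 59.3
clock: 5.1
tcp_pos: [0.6144, 0.3185, 0.1839]
tcp_rot: [0.207, 0.978, -0.0, -0.0]
contact_force: [1.1, 0.6, -1.4]
width: 0.0268
finger_force: 59.3
clock: 5.72
tcp_pos: [0.6148, 0.3181, 0.1233]
tcp_rot: [0.207, 0.978, -0.0, 0.0]
contact_force: [0.7, 0.1, -2.0]
width: 0.0268
finger_force: 59.3
clock: 6.1
tcp_pos: [0.6149, 0.3187, 0.1211]
tcp_rot: [0.207, 0.978, 0.0, 0.0]
contact_force: [0.4, -0.8, 1.8]
width: 0.0264
finger_force: 59.8
```

```bash
python3 -m inch '{"increments":[0,0,0,0,0,0,0.6, 0,0,0,0,0,0,0.2, 0,0,0,0,0,0,0, 0,0,0,0,0,0,0, 0,0,10,0,0,0,0]}' && python3 -m inch '{"increments":[0,0,35,0,0,0,0, 0,0,35,0,0,0,0, -2,-20,0,0,0,0,0, -4,-40,0,0,0,0,0, -5,-50,0,0,0,0,0]}' && python3 -m inch '{"increments":[-5,-50,0,0,0,0,0, -5,-50,0,0,0,0,0, -5,-50,0,0,0,0,0, -5,-50,0,0,0,0,0, -3,-30,0,0,0,0,0]}' && python3 -m inch '{"increments":[-2,-10,0,0,0,0,0, 0,0,0,0,0,0,0, 0,0,0,0,0,0,0]}'
python3 - <<'E'
from h import *
im,d=vision.get_image("top"); print(topc("top",d,.156,(.55,.68,.25,.38),.01))
im,d=vision.get_image("scene"); print(topc("scene",d,.156,(.55,.68,.25,.38),.01))
E
```

```text
clock: 6.72
tcp_pos: [0.614, 0.3182, 0.1299]
tcp_rot: [0.207, 0.978, -0.001, -0.001]
contact_force: [-0.8, 0.4, -0.4]
width: 0.0853
finger_force: 0.0
clock: 7.35
tcp_pos: [0.6029, 0.2075, 0.2]
tcp_rot: [0.206, 0.979, -0.0, -0.0]
contact_force: [-0.7, -1.5, -1.3]
width: 0.0857
finger_force: 0.0
clock: 7.98
tcp_pos: [0.5794, -0.0255, 0.2003]
tcp_rot: [0.209, 0.978, -0.001, -0.0]
contact_force: [-0.4, 0.4, 1.3]
width: 0.0855
finger_force: 0.0
clock: 8.35
tcp_pos: [0.5787, -0.0295, 0.2002]
tcp_rot: [0.206, 0.979, 0.0, -0.0]
contact_force: [0.4, -0.5, 0.5]
width: 0.0855
finger_force: 0.0
[615.  317.   29.5 614.  316.5 156.7 114. ]
[615.1 318.   30.2 616.5 315.6 153.  123. ]
```

```bash
python3 -m inch '{"increments":[0,-1.5,-30,0,0,0,0, 0,0,-30,0,0,0,0, 0,0,-15,0,0,0,0, 0,0,-6,0,0,0,0, 0,0,0,0,0,0,0.5]}' && python3 -m inch '{"increments":[0,0,0,0,0,0,1, 0,0,0,0,0,0,1, 0,0,0,0,0,0,1, 0,0,0,0,0,0,1, 0,0,0,0,0,0,1]}' && python3 -m inch '{"increments":[0,0,10,0,0,0,1, 0,0,20,0,0,0,1, 0,0,20,0,0,0,1, 0,0,10,0,0,0,1, 0,0,0,0,0,0,1]}'
```

```text
clock: 9.07
tcp_pos: [0.5789, -0.0328, 0.1196]
tcp_rot: [0.207, 0.978, 0.0, 0.0]
contact_force: [0.2, -0.5, 0.9]
width: 0.0695
finger_force: 0.0
clock: 9.7
tcp_pos: [0.5793, -0.0329, 0.1202]
tcp_rot: [0.207, 0.978, 0.0, 0.001]
contact_force: [0.6, 1.3, 6.5]
width: 0.0325
finger_force: 59.2
clock: 10.32
tcp_pos: [0.5788, -0.033, 0.1799]
tcp_rot: [0.207, 0.978, 0.0, 0.0]
contact_force: [0.5, 0.3, -2.0]
width: 0.0327
finger_force: 59.7
```

```bash
python3 -m inch '{"increments":[-6,14,0,0,0,0,1, -14,34,0,0,0,0,1, -19,44,0,0,0,0,1, -19,44,0,0,0,0,1, -19,44,0,0,0,0,1]}' && python3 -m inch '{"increments":[-19,44,0,0,0,0,1, -19,44,0,0,0,0,1, -19,44,0,0,0,0,1, -18,40,0,0,0,0,1, -10,21,0,0,0,0,1]}' && python3 -m inch '{"increments":[0,0,0,0,0,0,1, 0,0,-20,0,0,0,1, 0,0,-25,0,0,0,1, 0,0,-18,0,0,0,1, 0,0,-5,0,0,0,1]}' && python3 -m inch '{"increments":[0,0,-3,0,0,0,1, 0,0,-2,0,0,0,1, 0,0,0,0,0,0,1]}'
```

```text
clock: 10.95
tcp_pos: [0.4996, 0.1492, 0.1785]
tcp_rot: [0.206, 0.978, -0.0, -0.001]
contact_force: [1.1, 0.6, -2.2]
width: 0.0327
finger_force: 59.8
clock: 11.58
tcp_pos: [0.4134, 0.3429, 0.1784]
tcp_rot: [0.205, 0.979, -0.0, -0.001]
contact_force: [0.4, 0.2, -2.1]
width: 0.0329
finger_force: 59.7
clock: 12.2
tcp_pos: [0.4157, 0.3386, 0.1099]
tcp_rot: [0.207, 0.978, -0.001, -0.001]
contact_force: [-0.7, -0.8, -2.3]
width: 0.0327
finger_force: 59.9
clock: 12.58
tcp_pos: [0.4167, 0.3401, 0.1067]
tcp_rot: [0.207, 0.978, 0.0, 0.0]
contact_force: [0.6, -0.4, -1.6]
width: 0.0327
finger_force: 59.9
```

```bash
python3 -m inch '{"increments":[0,0,-1,0,0,0,1, 0,0,0,0,0,0,1, 0,0,0,0,0,0,0.6, 0,0,0,0,0,0,0.2, 0,0,0,0,0,0,0]}' && python3 -m inch '{"increments":[0,0,0,0,0,0,0, 0,0,15,0,0,0,0, 0,0,40,0,0,0,0, 0,0,40,0,0,0,0, 10,-22,0,0,0,0,0]}' && python3 -m inch '{"increments":[18,-42,0,0,0,0,0, 20,-46,0,0,0,0,0, 20,-46,0,0,0,0,0, 20,-46,0,0,0,0,0, 20,-46,0,0,0,0,0]}' && python3 -m inch '{"increments":[20,-46,0,0,0,0,0, 20,-46,0,0,0,0,0, 20,-46,0,0,0,0,0, 20,-46,0,0,0,0,0, 15,-30,0,0,0,0,0]}' && python3 -m inch '{"increments":[7,-13,0,0,0,0,0, 0,0,0,0,0,0,0, 0,0,0,0,0,0,0]}'
python3 - <<'E'
from h import *
for n in("top","scene"):
    im,d=vision.get_image(n); print(topc(n,d,.144,(.35,.48,.28,.40),.01),topc(n,d,.135,(.57,.68,-.2,-.08),.01),topc(n,d,.049,(.6,.71,-.1,-.01),.005))
E
```

```text
clock: 13.2
tcp_pos: [0.4165, 0.34, 0.1053]
tcp_rot: [0.207, 0.978, -0.0, 0.0]
contact_force: [-0.7, 0.4, -0.0]
width: 0.0695
finger_force: 0.0
clock: 13.82
tcp_pos: [0.4275, 0.3208, 0.2046]
tcp_rot: [0.205, 0.979, 0.003, 0.002]
contact_force: [0.8, 0.1, -0.8]
width: 0.0852
finger_force: 0.0
clock: 14.45
tcp_pos: [0.5252, 0.0905, 0.2016]
tcp_rot: [0.207, 0.978, 0.0, 0.001]
contact_force: [-0.1, 1.0, 0.0]
width: 0.0855
finger_force: 0.0
clock: 15.08
tcp_pos: [0.6201, -0.125, 0.2016]
tcp_rot: [0.208, 0.978, -0.0, 0.001]
contact_force: [0.4, 0.7, 0.5]
width: 0.0851
finger_force: 0.0
clock: 15.45
tcp_pos: [0.6263, -0.1329, 0.2005]
tcp_rot: [0.206, 0.979, 0.001, -0.0]
contact_force: [-0.1, 0.3, -0.5]
width: 0.0854
finger_force: 0.0
[416.  339.9  35.7 416.6 339.1 144.7 171. ] None [660.7 -59.8  59.2 660.3 -60.3  49.4 348. ]
[417.9 340.7  37.9 419.6 338.2 141.  121. ] [ 627.8 -134.3   63.   630.  -135.9  133.1 1002. ] [661.4 -59.3  60.2 662.8 -59.7  46.5 675. ]
```

```bash
python3 -m inch '{"increments":[0.7,-1.2,-30,0,0,0,0, 0,0,-40,0,0,0,0, 0,0,-22,0,0,0,0, 0,0,-10,0,0,0,0, 0,0,0,0,0,0,0.3]}' && python3 -m inch '{"increments":[0,0,0,0,0,0,0.6, 0,0,0,0,0,0,1, 0,0,0,0,0,0,1, 0,0,0,0,0,0,1, 0,0,0,0,0,0,1]}' && python3 -m inch '{"increments":[0,0,10,0,0,0,1, 0,0,20,0,0,0,1, 0,0,20,0,0,0,1, 0,0,15,0,0,0,1, 0,0,0,0,0,0,1]}'
```

```text
clock: 16.18
tcp_pos: [0.6271, -0.1356, 0.0983]
tcp_rot: [0.207, 0.978, 0.0, -0.0]
contact_force: [0.1, -0.1, 1.2]
width: 0.0699
finger_force: 0.0
clock: 16.8
tcp_pos: [0.6282, -0.1362, 0.0995]
tcp_rot: [0.207, 0.978, 0.0, 0.001]
contact_force: [1.1, 1.6, 7.1]
width: 0.0606
finger_force: 65.5
clock: 17.42
tcp_pos: [0.6278, -0.1365, 0.1645]
tcp_rot: [0.207, 0.978, 0.0, 0.001]
contact_force: [0.5, -0.0, -2.3]
width: 0.0605
finger_force: 65.4
```

```bash
python3 -m inch '{"increments":[-4,14,0,0,0,0,1, -8,34,0,0,0,0,1, -11,46,0,0,0,0,1, -11,46,0,0,0,0,1, -11,46,0,0,0,0,1]}' && python3 -m inch '{"increments":[-11,46,0,0,0,0,1, -11,46,0,0,0,0,1, -11,46,0,0,0,0,1, -11,46,0,0,0,0,1, -11,46,0,0,0,0,1]}' && python3 -m inch '{"increments":[-8,34,0,0,0,0,1, -3.5,15.5,0,0,0,0,1, 0,0,0,0,0,0,1, 0,0,-20,0,0,0,1, 0,0,-30,0,0,0,1]}' && python3 -m inch '{"increments":[0,0,-18,0,0,0,1, 0,0,-7,0,0,0,1, 0,0,-2,0,0,0,1, 0,0,-2,0,0,0,1, 0,0,0,0,0,0,1]}'
```

```text
clock: 18.05
tcp_pos: [0.5806, 0.0524, 0.1623]
tcp_rot: [0.207, 0.978, -0.0, -0.001]
contact_force: [1.6, 0.2, -2.0]
width: 0.0611
finger_force: 65.5
clock: 18.68
tcp_pos: [0.5253, 0.2818, 0.1624]
tcp_rot: [0.206, 0.978, -0.0, -0.001]
contact_force: [0.2, 0.2, -2.0]
width: 0.0608
finger_force: 65.5
clock: 19.3
tcp_pos: [0.5173, 0.3271, 0.1136]
tcp_rot: [0.208, 0.978, 0.0, 0.001]
contact_force: [-0.4, 0.1, -1.9]
width: 0.0605
finger_force: 65.5
clock: 19.92
tcp_pos: [0.5164, 0.3294, 0.0855]
tcp_rot: [0.207, 0.978, 0.001, 0.001]
contact_force: [-0.7, -1.8, 3.6]
width: 0.061
finger_force: 65.6
```

```bash
python3 -m inch '{"increments":[0,0,0,0,0,0,0.4, 0,0,0,0,0,0,0, 0,0,0,0,0,0,0, 0,0,0,0,0,0,0, 0,0,15,0,0,0,0]}' && python3 -m inch '{"increments":[0,0,40,0,0,0,0, 0,0,45,0,0,0,0, 6,-18,0,0,0,0,0, 12,-34,0,0,0,-8,0, 16,-43,0,0,0,-8,0]}' && python3 -m inch '{"increments":[16,-43,0,0,0,-8,0, 16,-43,0,0,0,-8,0, 16,-43,0,0,0,-8,0, 16,-43,0,0,0,0,0, 16,-43,0,0,0,0,0]}' && python3 -m inch '{"increments":[16,-43,0,0,0,0,0, 11,-26,0,0,0,0,0, 4,-9.5,0,0,0,0,0, 0,0,0,0,0,0,0, 0,0,0,0,0,0,0]}'
python3 - <<'E'
from h import *
T={'bottle':(.156,(.55,.68,.25,.38)),'flask':(.144,(.35,.48,.28,.40)),'jar':(.121,(.45,.57,.27,.39)),'bowl':(.048,(.6,.71,-.1,-.01))}
for n in("top","scene"):
    im,d=vision.get_image(n)
    for k,(z,b) in T.items(): print(n,k,topc(n,d,z,b,.006))
    cv2.imwrite(f"pics/{n}1.png",im[:,:,::-1])
E
```

```text
clock: 20.55
tcp_pos: [0.515, 0.3288, 0.0989]
tcp_rot: [0.207, 0.978, -0.001, -0.001]
contact_force: [-0.8, 0.1, 0.5]
width: 0.0853
finger_force: 0.0
clock: 21.18
tcp_pos: [0.5496, 0.2336, 0.1845]
tcp_rot: [0.342, 0.94, 0.0, -0.0]
contact_force: [0.8, -0.4, 0.9]
width: 0.0855
finger_force: 0.0
clock: 21.8
tcp_pos: [0.6298, 0.0173, 0.1843]
tcp_rot: [0.529, 0.848, -0.0, -0.0]
contact_force: [-0.0, -0.2, -0.9]
width: 0.0856
finger_force: 0.0
clock: 22.42
tcp_pos: [0.6604, -0.0573, 0.1842]
tcp_rot: [0.528, 0.849, 0.0, -0.0]
contact_force: [-0.1, 0.1, -0.2]
width: 0.0853
finger_force: 0.0
top bottle [614.7 317.   28.6 614.  317.1 156.8 106. ]
top flask [416.9 340.   33.9 416.5 339.5 144.7 166. ]
top jar [516.1 329.   62.7 515.9 329.2 121.5 491. ]
top bowl None
scene bottle [614.6 318.4  30.5 616.  316.9 153.6  95. ]
scene flask None
scene jar [517.8 330.4  64.8 518.1 329.  118.3 362. ]
scene bowl [662.1 -58.8  60.3 663.  -60.1  46.6 696. ]
```

View pics/scene1.png

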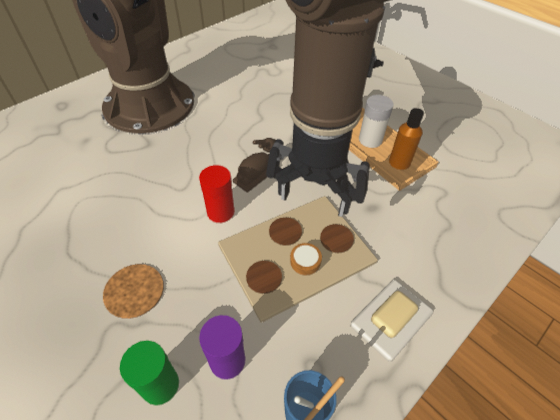

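All three stand on the tray. In the view the jar is at (375,122), the bottle at (405,140), and the flask is hidden behind the wrist. The bowl at (306,258) is free. Next I go down for the bowl.

```bash
python3 -m inch '{"increments":[0.5,-1.8,-30,0,0,0,0, 0,0,-50,0,0,0,0, 0,0,-45,0,0,0,0, 0,0,-27,0,0,0,0, 0,0,-12,0,0,0,0]}' && python3 -m inch '{"increments":[0,0,-3,0,0,0,0, 0,0,0,0,0,0,0.3, 0,0,0,0,0,0,0.6, 0,0,0,0,0,0,1, 0,0,0,0,0,0,1]}' && python3 -m inch '{"increments":[0,0,0,0,0,0,1, 0,0,0,0,0,0,1, 0,0,10,0,0,0,1, 0,0,20,0,0,0,1, 0,0,20,0,0,0,1]}' && python3 -m inch '{"increments":[0,0,10,0,0,0,1, 0,0,0,0,0,0,1]}'
python3 - <<'E'
from h import *
im,d=vision.get_image("scene"); cv2.imwrite("pics/s2.png",im[150:350,180:440,::-1].repeat(3,0).repeat(3,1)[:600])
print(topc("scene",d,.108,(.6,.71,-.12,-.01),.008))
hsv=cv2.cvtColor(np.load("/tmp/scene0.npz")['im'],cv2.COLOR_RGB2HSV)
E
```

```text
clock: 23.15
tcp_pos: [0.6602, -0.0599, 0.0187]
tcp_rot: [0.529, 0.849, -0.0, -0.001]
contact_force: [-0.2, 0.8, 0.0]
width: 0.0853
finger_force: 0.0
clock: 23.78
tcp_pos: [0.6622, -0.0609, 0.0193]
tcp_rot: [0.529, 0.849, 0.001, 0.001]
contact_force: [-1.5, 0.7, 7.6]
width: 0.0579
finger_force: 63.1
clock: 24.4
tcp_pos: [0.6616, -0.0611, 0.0693]
tcp_rot: [0.529, 0.849, 0.0, 0.0]
contact_force: [-0.2, 0.1, -1.1]
width: 0.0573
finger_force: 64.2
clock: 24.65
tcp_pos: [0.6619, -0.0611, 0.0786]
tcp_rot: [0.529, 0.849, 0.001, 0.001]
contact_force: [0.9, 0.4, -1.8]
width: 0.0576
finger_force: 64.2
[664.3 -63.5  83.9 663.5 -65.3 106.  741. ]
```

View pics/s2.png

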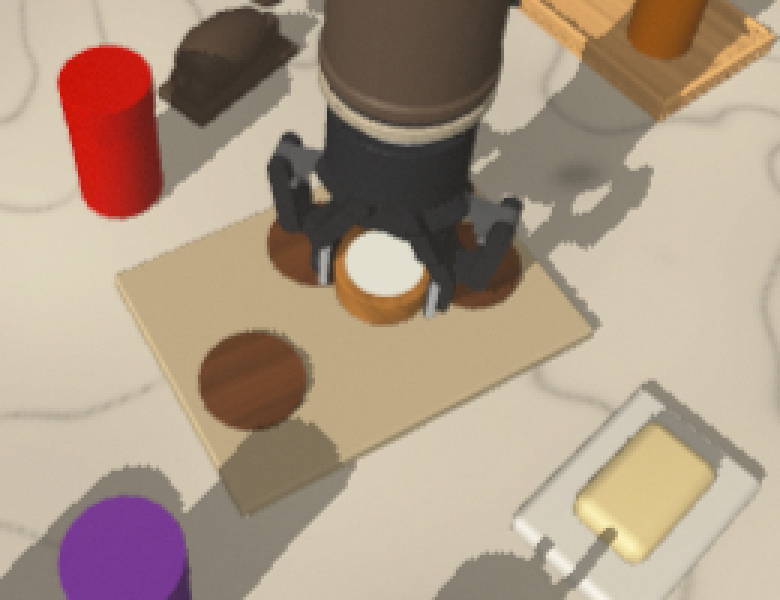

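The bowl is held level, at about (385,275) in the crop. Next I carry it to the mat.

```bash
python3 -m inch '{"increments":[-8,-12,0,0,0,0,1, -20,-29,0,0,0,0,1, -26,-37.5,0,0,0,0,1, -26,-37.5,0,0,0,0,1, -26,-37.5,0,0,0,0,1]}' && python3 -m inch '{"increments":[-26,-37.5,0,0,0,0,1, -26,-37.5,0,0,0,0,1, -18,-26,0,0,0,0,1, -8.5,-11.5,0,0,0,0,1, 0,0,0,0,0,0,1]}' && python3 -m inch '{"increments":[0,0,-20,0,0,0,1, 0,0,-28,0,0,0,1, 0,0,-12,0,0,0,1, 0,0,-5,0,0,0,1, 0,0,0,0,0,0,1]}'
```

```text
clock: 25.32
tcp_pos: [0.553, -0.2165, 0.0767]
tcp_rot: [0.529, 0.848, -0.0, -0.001]
contact_force: [-0.2, -1.3, -0.7]
width: 0.0575
finger_force: 64.2
clock: 25.95
tcp_pos: [0.4759, -0.3275, 0.077]
tcp_rot: [0.53, 0.848, -0.0, -0.0]
contact_force: [0.3, -0.4, -1.0]
width: 0.0576
finger_force: 64.3
clock: 26.58
tcp_pos: [0.4772, -0.3268, 0.0126]
tcp_rot: [0.529, 0.849, 0.0, 0.0]
contact_force: [0.2, 0.2, -1.7]
width: 0.0576
finger_force: 64.4
```

```bash
python3 -m inch '{"increments":[0,0,-1.3,0,0,0,1, 0,0,0,0,0,0,1, 0,0,0,0,0,0,0.7, 0,0,0,0,0,0,0.4, 0,0,0,0,0,0,0]}' && python3 -m inch '{"increments":[0,0,0,0,0,0,0, 0,0,15,0,0,0,0, 0,0,45,0,0,0,0, 0,0,50,0,0,0,0, 0,0,40,0,0,0,0]}' && python3 -m inch '{"increments":[0,0,30,0,0,0,0, 6,20,10,0,0,8,0, 8,45,0,0,0,8,0, 8,50,0,0,0,8,0, 8,50,0,0,0,8,0]}'
python3 - <<'E'
from h import *
for n in("top","scene"):
    im,d=vision.get_image(n); print(topc(n,d,.04,(.42,.54,-.38,-.27),.005))
    hsv=cv2.cvtColor(im,cv2.COLOR_RGB2HSV)
    if n=="scene": # coasters
        P=cloud(n,d); m=((hsv[...,2]<125)&(hsv[...,1]>110)&(abs(P[...,2]-.02)<.006)).astype(np.uint8); w=m*0; w[190:310,220:380]=m[190:310,220:380]
        for c in cv2.findContours(w,0,2)[0]:
            if cv2.contourArea(c)>200: e=cv2.fitEllipse(c); print("coaster",np.round(ray(n,*e[0],.02)*1e3,1),np.round(e[1]))
E
```

```text
clock: 27.2
tcp_pos: [0.4769, -0.3271, 0.0112]
tcp_rot: [0.529, 0.849, 0.0, 0.0]
contact_force: [1.1, 0.5, -0.1]
width: 0.0737
finger_force: 0.0
clock: 27.82
tcp_pos: [0.4769, -0.3274, 0.1641]
tcp_rot: [0.529, 0.848, 0.0, 0.001]
contact_force: [0.2, 0.3, 0.8]
width: 0.085
finger_force: 0.0
clock: 28.45
tcp_pos: [0.5068, -0.1608, 0.2022]
tcp_rot: [0.273, 0.962, -0.0, 0.001]
contact_force: [0.7, -0.2, 0.2]
width: 0.0851
finger_force: 0.0
None
[ 476.5 -324.2   60.5  478.1 -325.3   38.8  782. ]
coaster [ 629.2 -135.7   20. ] [31. 35.]
coaster [664.2  30.1  20. ] [27. 33.]
coaster [581.3 -33.4  20. ] [27. 32.]
```

```bash
python3 -m inch '{"increments":[1,50,0,0,0,8,0, 1,50,0,0,0,0,0, 1,50,0,0,0,0,0, 1,50,0,0,0,0,0, 1,50,0,0,0,0,0]}' && python3 -m inch '{"increments":[1,50,0,0,0,0,0, 1,50,0,0,0,0,0, 1,50,0,0,0,0,0, 1,50,0,0,0,0,0, 0,28,0,0,0,0,0]}' && python3 -m inch '{"increments":[0,13,0,0,0,0,0, 0,0,0,0,0,0,0, 0,0,0,0,0,0,0]}'
```

```text
clock: 29.18
tcp_pos: [0.5119, 0.0889, 0.2021]
tcp_rot: [0.208, 0.978, 0.0, 0.001]
contact_force: [0.4, 0.4, 1.0]
width: 0.0855
finger_force: 0.0
clock: 29.8
tcp_pos: [0.5155, 0.3186, 0.2019]
tcp_rot: [0.206, 0.979, 0.0, 0.0]
contact_force: [0.9, -0.6, 0.2]
width: 0.0855
finger_force: 0.0
clock: 30.18
tcp_pos: [0.5163, 0.327, 0.2013]
tcp_rot: [0.208, 0.978, -0.0, 0.0]
contact_force: [-0.2, -0.4, -0.2]
width: 0.0852
finger_force: 0.0
```

```bash
python3 -m inch '{"increments":[0,1.5,-30,0,0,0,0, 0,0,-45,0,0,0,0, 0,0,-30,0,0,0,0, 0,0,-10,0,0,0,0, 0,0,0,0,0,0,0.3]}' && python3 -m inch '{"increments":[0,0,0,0,0,0,0.6, 0,0,0,0,0,0,1, 0,0,0,0,0,0,1, 0,0,0,0,0,0,1, 0,0,0,0,0,0,1]}' && python3 -m inch '{"increments":[0,0,10,0,0,0,1, 0,0,20,0,0,0,1, 0,0,25,0,0,0,1, 0,0,20,0,0,0,1, 0,0,0,0,0,0,1]}'
```

```text
clock: 30.8
tcp_pos: [0.5161, 0.3296, 0.0863]
tcp_rot: [0.207, 0.978, -0.0, 0.0]
contact_force: [-0.5, 0.1, 0.5]
width: 0.0697
finger_force: 0.0
clock: 31.42
tcp_pos: [0.5168, 0.3309, 0.0876]
tcp_rot: [0.207, 0.978, 0.001, 0.001]
contact_force: [0.5, -0.7, 7.3]
width: 0.0606
finger_force: 65.9
clock: 32.05
tcp_pos: [0.5165, 0.3311, 0.1628]
tcp_rot: [0.207, 0.978, 0.001, 0.001]
contact_force: [0.5, -0.1, -2.1]
width: 0.0603
finger_force: 65.4
```

```bash
python3 -m inch '{"increments":[4,-14,0,0,0,0,1, 8,-34,0,0,0,0,1, 11,-46,0,0,0,0,1, 11,-46,0,0,0,0,1, 11,-46,0,0,0,0,1]}' && python3 -m inch '{"increments":[11,-46,0,0,0,0,1, 11,-46,0,0,0,0,1, 11,-46,0,0,0,0,1, 11,-46,0,0,0,0,1, 11,-46,0,0,0,0,1]}' && python3 -m inch '{"increments":[8,-34,0,0,0,0,1, 3.5,-16.5,0,0,0,0,1, 0,0,0,0,0,0,1, 0,0,-20,0,0,0,1, 0,0,-25,0,0,0,1]}' && python3 -m inch '{"increments":[0,0,-10,0,0,0,1, 0,0,-3,0,0,0,1, 0,0,0,0,0,0,1, 0,0,0,0,0,0,1]}'
```

```text
clock: 32.67
tcp_pos: [0.5603, 0.1414, 0.1599]
tcp_rot: [0.207, 0.978, -0.001, -0.001]
contact_force: [0.2, 0.3, -2.5]
width: 0.0601
finger_force: 65.5
clock: 33.3
tcp_pos: [0.6148, -0.0883, 0.1598]
tcp_rot: [0.207, 0.978, -0.0, -0.001]
contact_force: [-0.3, 0.7, -2.6]
width: 0.0609
finger_force: 65.5
clock: 33.92
tcp_pos: [0.6275, -0.1332, 0.1158]
tcp_rot: [0.206, 0.979, 0.001, 0.0]
contact_force: [-0.1, -0.0, -1.9]
width: 0.0605
finger_force: 65.6
clock: 34.42
tcp_pos: [0.6278, -0.136, 0.1039]
tcp_rot: [0.207, 0.978, 0.0, 0.001]
contact_force: [0.9, 0.4, -2.4]
width: 0.0605
finger_force: 65.5
```

```bash
python3 -m inch '{"increments":[0,0,-1.5,0,0,0,1, 0,0,-1.2,0,0,0,1, 0,0,0,0,0,0,1, 0,0,0,0,0,0,1]}' && python3 -m inch '{"increments":[0,0,0,0,0,0,0.4, 0,0,0,0,0,0,0, 0,0,0,0,0,0,0, 0,0,15,0,0,0,0, 0,0,45,0,0,0,0]}' && python3 -m inch '{"increments":[0,0,40,0,0,0,0, -1,20,0,0,0,0,0, -1,40,0,0,0,0,0, -1,50,0,0,0,0,0, -1,50,0,0,0,0,0]}' && python3 -m inch '{"increments":[-1,50,0,0,0,0,0, -1,50,0,0,0,0,0, -1,50,0,0,0,0,0, -1,50,0,0,0,0,0, -1,50,0,0,0,0,0]}' && python3 -m inch '{"increments":[-2,30,0,0,0,0,0, -2,13,0,0,0,0,0, 0,0,0,0,0,0,0, 0,0,0,0,0,0,0]}'
python3 - <<'E'
from h import *
for n in("top","scene"):
    im,d=vision.get_image(n); print(topc(n,d,.135,(.57,.68,-.2,-.08),.008),topc(n,d,.156,(.55,.68,.25,.38),.006))
E
```

```text
clock: 34.92
tcp_pos: [0.6278, -0.1362, 0.1016]
tcp_rot: [0.207, 0.978, 0.0, 0.001]
contact_force: [-2.1, 0.5, 6.8]
width: 0.0607
finger_force: 66.7
clock: 35.55
tcp_pos: [0.6258, -0.1357, 0.1596]
tcp_rot: [0.207, 0.978, -0.0, -0.002]
contact_force: [0.2, -0.2, 0.8]
width: 0.0851
finger_force: 0.0
clock: 36.17
tcp_pos: [0.6227, 0.026, 0.2003]
tcp_rot: [0.207, 0.978, 0.0, -0.0]
contact_force: [1.4, 0.2, 0.0]
width: 0.0852
finger_force: 0.0
clock: 36.8
tcp_pos: [0.6174, 0.2762, 0.2003]
tcp_rot: [0.207, 0.978, -0.0, -0.0]
contact_force: [0.7, 1.0, -0.5]
width: 0.0854
finger_force: 0.0
clock: 37.3
tcp_pos: [0.6149, 0.3148, 0.2004]
tcp_rot: [0.208, 0.978, -0.001, 0.0]
contact_force: [-0.4, -0.7, 0.5]
width: 0.0854
finger_force: 0.0
[ 627.2 -136.3   61.9  626.8 -136.2  135.8  499. ] None
[ 628.  -135.8   62.8  629.8 -136.8  133.2  974. ] [615.3 319.1  30.6 615.9 317.1 153.3  97. ]
```

```bash
python3 -m inch '{"increments":[0,2,-25,0,0,0,0, 0,0,-30,0,0,0,0, 0,0,-17,0,0,0,0, 0,0,-8,0,0,0,0, 0,0,0,0,0,0,0.3]}' && python3 -m inch '{"increments":[0,0,0,0,0,0,0.6, 0,0,0,0,0,0,1, 0,0,0,0,0,0,1, 0,0,0,0,0,0,1, 0,0,0,0,0,0,1]}' && python3 -m inch '{"increments":[0,0,0,0,0,0,1, 0,0,10,0,0,0,1, 0,0,20,0,0,0,1, 0,0,25,0,0,0,1, 0,0,0,0,0,0,1]}'
```

```text
clock: 38.02
tcp_pos: [0.6145, 0.3187, 0.1204]
tcp_rot: [0.207, 0.978, -0.0, 0.0]
contact_force: [-0.8, -0.4, -0.2]
width: 0.0698
finger_force: 0.0
clock: 38.65
tcp_pos: [0.6149, 0.3193, 0.1214]
tcp_rot: [0.207, 0.978, 0.001, 0.001]
contact_force: [0.9, 0.2, 6.4]
width: 0.0264
finger_force: 59.3
clock: 39.28
tcp_pos: [0.6153, 0.3196, 0.1774]
tcp_rot: [0.207, 0.978, 0.001, 0.001]
contact_force: [-0.7, -0.1, -2.9]
width: 0.0265
finger_force: 59.3
```

```bash
python3 -m inch '{"increments":[2,-14,0,0,0,0,1, 6,-34,0,0,0,0,1, 7,-42,0,0,0,0,1, 7,-42,0,0,0,0,1, 7,-42,0,0,0,0,1]}' && python3 -m inch '{"increments":[7,-42,0,0,0,0,1, 6,-36,0,0,0,0,1, 4,-23,0,0,0,0,1, 1,-12,0,0,0,0,1, 0,0,0,0,0,0,1]}' && python3 -m inch '{"increments":[0,0,-20,0,0,0,1, 0,0,-15,0,0,0,1, 0,0,-4,0,0,0,1, 0,0,-1.5,0,0,0,1, 0,0,0,0,0,0,1]}' && python3 -m inch '{"increments":[0,0,-1.2,0,0,0,1, 0,0,0,0,0,0,1]}'
```

```text
clock: 39.9
tcp_pos: [0.6425, 0.142, 0.1738]
tcp_rot: [0.207, 0.978, -0.001, -0.001]
contact_force: [0.4, 0.4, -2.0]
width: 0.027
finger_force: 59.3
clock: 40.52
tcp_pos: [0.661, 0.0318, 0.1749]
tcp_rot: [0.207, 0.978, 0.0, -0.0]
contact_force: [0.9, 0.9, -2.5]
width: 0.0267
finger_force: 59.4
clock: 41.15
tcp_pos: [0.6617, 0.0326, 0.1354]
tcp_rot: [0.207, 0.978, 0.0, 0.0]
contact_force: [1.0, 1.1, 0.3]
width: 0.0263
finger_force: 59.7
clock: 41.4
tcp_pos: [0.6621, 0.0324, 0.1354]
tcp_rot: [0.207, 0.978, 0.001, 0.001]
contact_force: [-2.6, 0.5, 9.4]
width: 0.0265
finger_force: 60.9
```

```bash
python3 -m inch '{"increments":[0,0,0,0,0,0,0.6, 0,0,0,0,0,0,0.2, 0,0,0,0,0,0,0, 0,0,0,0,0,0,0, 0,0,15,0,0,0,0]}' && python3 -m inch '{"increments":[0,0,30,0,0,0,0, 0,0,21,0,0,0,0, -12,15,0,0,0,0,0, -25,31,0,0,0,0,0, -30,38,0,0,0,0,0]}' && python3 -m inch '{"increments":[-30,38,0,0,0,0,0, -30,38,0,0,0,0,0, -30,38,0,0,0,0,0, -30,38,0,0,0,0,0, -30,38,0,0,0,0,0]}' && python3 -m inch '{"increments":[-20,25,0,0,0,0,0, -8,9,0,0,0,0,0, 0,0,0,0,0,0,0, 0,0,0,0,0,0,0]}'
python3 - <<'E'
from h import *
for n in("top","scene"):
    im,d=vision.get_image(n); print(topc(n,d,.17,(.6,.72,-.02,.08),.006),topc(n,d,.144,(.35,.48,.28,.40),.006))
E
```

```text
clock: 42.02
tcp_pos: [0.6603, 0.0319, 0.148]
tcp_rot: [0.207, 0.978, -0.0, -0.001]
contact_force: [0.0, -0.6, -0.6]
width: 0.0857
finger_force: 0.0
clock: 42.65
tcp_pos: [0.5926, 0.1171, 0.1991]
tcp_rot: [0.207, 0.978, -0.0, -0.0]
contact_force: [0.2, 1.2, 0.5]
width: 0.0854
finger_force: 0.0
clock: 43.28
tcp_pos: [0.4417, 0.3075, 0.1993]
tcp_rot: [0.206, 0.978, -0.0, -0.0]
contact_force: [0.5, -0.5, 0.6]
width: 0.0855
finger_force: 0.0
clock: 43.78
tcp_pos: [0.4172, 0.3386, 0.1995]
tcp_rot: [0.208, 0.978, -0.0, 0.0]
contact_force: [-0.6, 0.2, -0.5]
width: 0.085
finger_force: 0.0
[662.1  31.   27.5 661.5  31.2 170.7 102. ] [417.3 339.3  32.3 422.9 336.1 144.8  81. ]
[662.8  31.8  27.7 663.5  31.  168.  168. ] [417.6 339.5  35.9 419.1 339.4 141.4  99. ]
```

Bottle is back within 1 mm. Now the flask.

```bash
python3 -m inch '{"increments":[0,1,-30,0,0,0,0, 0,0,-35,0,0,0,0, 0,0,-20,0,0,0,0, 0,0,-8.5,0,0,0,0, 0,0,0,0,0,0,0.3]}' && python3 -m inch '{"increments":[0,0,0,0,0,0,0.6, 0,0,0,0,0,0,1, 0,0,0,0,0,0,1, 0,0,0,0,0,0,1, 0,0,0,0,0,0,1]}' && python3 -m inch '{"increments":[0,0,0,0,0,0,1, 0,0,10,0,0,0,1, 0,0,25,0,0,0,1, 0,0,30,0,0,0,1, 0,0,0,0,0,0,1]}'
```

```text
clock: 44.5
tcp_pos: [0.4166, 0.3405, 0.106]
tcp_rot: [0.207, 0.978, -0.0, -0.0]
contact_force: [0.3, -0.0, 0.4]
width: 0.0698
finger_force: 0.0
clock: 45.12
tcp_pos: [0.4169, 0.3415, 0.1072]
tcp_rot: [0.207, 0.978, 0.001, 0.001]
contact_force: [-0.0, -0.3, 6.3]
width: 0.0326
finger_force: 59.4
clock: 45.75
tcp_pos: [0.4172, 0.342, 0.1736]
tcp_rot: [0.207, 0.978, 0.002, 0.001]
contact_force: [-0.3, -0.1, -1.6]
width: 0.0328
finger_force: 60.0
```

```bash
python3 -m inch '{"increments":[6,-14,0,0,0,0,1, 14,-34,0,0,0,0,1, 19,-44,0,0,0,0,1, 19,-44,0,0,0,0,1, 19,-44,0,0,0,0,1]}' && python3 -m inch '{"increments":[19,-44,0,0,0,0,1, 19,-44,0,0,0,0,1, 19,-44,0,0,0,0,1, 18,-40,0,0,0,0,1, 10,-22,0,0,0,0,1]}' && python3 -m inch '{"increments":[0,0,0,0,0,0,1, 0,0,-20,0,0,0,1, 0,0,-20,0,0,0,1, 0,0,-7,0,0,0,1, 0,0,-2,0,0,0,1]}' && python3 -m inch '{"increments":[0,0,-1.5,0,0,0,1, 0,0,0,0,0,0,1]}'
```

```text
clock: 46.38
tcp_pos: [0.493, 0.1579, 0.17]
tcp_rot: [0.207, 0.978, -0.001, -0.001]
contact_force: [-0.1, 0.7, -2.3]
width: 0.0325
finger_force: 60.0
clock: 47.0
tcp_pos: [0.5776, -0.0375, 0.1698]
tcp_rot: [0.209, 0.978, -0.001, -0.001]
contact_force: [-0.8, 0.5, -2.1]
width: 0.0327
finger_force: 60.0
clock: 47.62
tcp_pos: [0.5776, -0.0328, 0.1217]
tcp_rot: [0.207, 0.978, -0.0, -0.001]
contact_force: [0.2, 0.6, -2.2]
width: 0.0329
finger_force: 60.0
clock: 47.88
tcp_pos: [0.5787, -0.033, 0.1212]
tcp_rot: [0.207, 0.978, 0.0, 0.001]
contact_force: [0.3, 0.2, -0.6]
width: 0.0323
finger_force: 60.2
```

```bash
python3 -m inch '{"increments":[0,0,-1,0,0,0,1, 0,0,0,0,0,0,1, 0,0,0,0,0,0,0.6, 0,0,0,0,0,0,0.2, 0,0,0,0,0,0,0]}' && python3 -m inch '{"increments":[0,0,0,0,0,0,0, 0,0,15,0,0,0,0, 0,0,40,0,0,0,0, 0,0,40,0,0,0,0, -2,20,10,0,0,0,0]}' && python3 -m inch '{"increments":[-5,45,0,0,0,0,0, -5,50,0,0,0,0,0, -5,50,0,0,0,0,0, -5,50,0,0,0,0,0, -2,20,0,0,0,0,0]}' && python3 -m inch '{"increments":[0,0,0,0,0,0,0, 0,0,0,0,0,0,0, 0,0,0,0,0,0,0, 0,0,0,0,0,0,0]}'
python3 - <<'E'
from h import *
T={'bottle 662,32':(.17,(.6,.72,-.02,.08)),'flask 579,-32':(.158,(.53,.63,-.08,.02)),'jar 627,-135':(.135,(.57,.68,-.2,-.08)),'bowl 477,-326.5':(.04,(.42,.54,-.38,-.27))}
for n in("top","scene"):
    im,d=vision.get_image(n); cv2.imwrite(f"pics/{n}9.png",im[:,:,::-1])
    for k,(z,b) in T.items(): print(n,k,topc(n,d,z,b,.006))
E
```

```text
clock: 48.5
tcp_pos: [0.5782, -0.033, 0.1196]
tcp_rot: [0.207, 0.978, -0.0, -0.0]
contact_force: [0.6, -0.0, -0.1]
width: 0.0693
finger_force: 0.0
clock: 49.12
tcp_pos: [0.5779, -0.0148, 0.2288]
tcp_rot: [0.209, 0.978, 0.0, 0.003]
contact_force: [0.3, 0.4, -1.0]
width: 0.085
finger_force: 0.0
clock: 49.75
tcp_pos: [0.5534, 0.2058, 0.2256]
tcp_rot: [0.205, 0.979, 0.001, 0.0]
contact_force: [-0.3, -0.6, -0.5]
width: 0.0849
finger_force: 0.0
clock: 50.25
tcp_pos: [0.5545, 0.2007, 0.2247]
tcp_rot: [0.208, 0.978, -0.0, 0.0]
contact_force: [-0.2, 0.3, -0.3]
width: 0.0855
finger_force: 0.0
top bottle 662,32 [661.8  31.4  27.9 661.5  31.1 171.4 106. ]
top flask 579,-32 [578.6 -34.1  33.9 578.7 -34.  158.9 153. ]
top jar 627,-135 [ 626.9 -136.8   62.4  626.6 -136.3  136.   491. ]
top bowl 477,-326.5 [ 475.4 -325.4   60.   475.8 -324.8   41.2  384. ]
scene bottle 662,32 [663.7  31.9  29.  663.6  31.  168.  169. ]
scene flask 579,-32 [580.  -32.9  34.9 580.6 -34.1 156.  231. ]
scene jar 627,-135 [ 628.3 -135.2   62.9  629.5 -136.6  133.2  959. ]
scene bowl 477,-326.5 [ 476.1 -324.5   61.3  478.3 -325.2   38.8  789. ]
```

View pics/scene9.png

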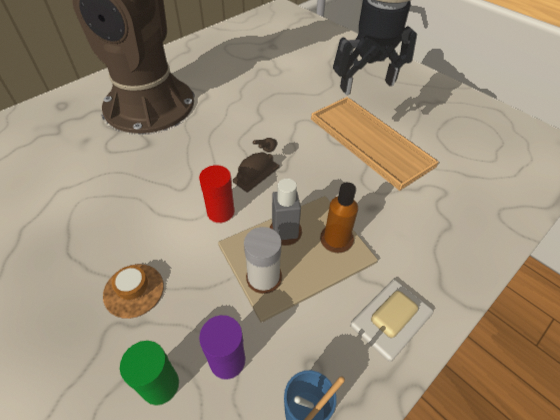

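The bottle (340,220), flask (286,212) and jar (264,260) are back on their coasters within about 2 mm. The bowl at (130,282) is on the mat, the hare is untouched, and the arm is clear. I'm handing in the job.

```bash
python3 -c "from bench import robot; print(robot.sign_off())"
```

```text
the job is handed in; nothing more can be done
None
```

The job is handed in: the bowl stands on the cork mat within about 2 mm of its centre, the bottle, jar and flask are back on their own coasters within about 2 mm of where they started, and the hare was not touched. The judge's result was not shown.

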